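# Set a shaft collar's screw on the flat and hold it there

### The arm

A 6-joint arm with a two-finger parallel gripper is mounted at the origin on a cart in front of the work surface, level with it; the furniture and walls round the work are solid. World frame = base frame: x ahead of the robot, y to its left, z up, the work surface at z = 0. Lengths are in m, angles in rad, forces in N, time in s.
With the tool pointing down it reaches from about 0.375 to 0.9 m from the base axis. Payload 3.1 kg.
Tool frame: the origin (TCP) lies midway between the tips of the shut fingers; the grasp point (between the pads) lies 19 mm behind it; x points along the fingers, y is the direction in which the jaws open and shut, and the axes are right-handed (so a half turn about x gives the same grasp; the last joint's range is limited). The gripper opens to 87 mm and grips with 3 to 60 N. Pads are 19 mm wide; open, the fingers measure 117 mm over their backs; the gripper's body (75 mm by 190 mm) begins 51 mm behind the grasp point.
Start: joints at [-1.46, 0.527, 1.433, -0, 1.181, -0.178], TCP at [0.179, -0.599, 0.223] pointing down, gripper open.
Joint ranges: [-3.08, 3.08], [-0.75, 2.2], [0.22, 2.44], [-1.43, 4.57], [0, 2.65], [-2.85, 2.85]. Speed limits (rad/s): [2.79, 2.79, 3.14, 3.14, 3.14, 3.14].

### API

Orientations are given as a unit quaternion [x, y, z, w].
In Python, from rig import get_obs, imaging, robot gives the robot as it stands.
- The arm moves only by the shell command python3 -m inch 'ROWS' [FORCE]. ROWS is JSON, a list of rows, each a list of 3 entries, a list of its own where there are three numbers: the finger opening in mm, from 0 to 87, then the shift along the tool's x, y, z in mm, then the turn, a rotation vector about the tool's x, y, z in degrees. In form: [[grip, [dx, dy, dz], [wx, wy, wz]], ...]. A call has 1 to 12 rows; each row shifts and turns the pose as measured when the row begins, along the tool's axes as they then stand; what a row does not reach is not made up. A row lasts 1/8 s, in which the tool goes at most 62.5 mm and 10.7 degrees, less where a joint would pass 70% of its speed; a pose out of reach is approached as far as the arm can. A call with a gripper value outside its range is refused whole. The fingers move at their own pace and stop on an object; FORCE is the grip in N (left out, the last holds). Time passes only in rows, so rows that do not move let the fingers close. It gives the time, the measured TCP pose, the force and the opening at its end, in the units of the state.
- get_obs(): the state, without advancing time (a new reading comes with each control period).
- imaging.camera(name): name is "side" or "top" or "wrist"; returns the picture (384x512x3 uint8, red, green, blue); there is no depth.
- imaging.camera_params(name): a dict with "camera_matrix" (3x3 intrinsics, pixels), "xyz" and "rotation" of the camera in the world. Camera axes: x right, y down, z forward; pixel columns grow to the right and rows downward; lengths in m; the calibration is good to about 2 mm. The wrist camera is an equidistant fisheye: a pixel r from the principal point sees the ray r / f radians off the axis. A picture is of the moment at which its call begins: read the wrist's pose just before it. camera_params takes no time and is no camera call; for the wrist camera it gives the pose at the moment of the call.
- robot.hand_in(): hands the job in, once; it reports no verdict.
Trained networks look in the newest picture that a camera, given by its name, has taken for a name from the list of things; names that differ only in an ending like _2 or _b are one class to them, and where a whole thing is asked for, a point or a joint stands for the part that bears it (a point fixed in the world has none). Each returns a list of dicts, best first, with "confidence" (0 to 1); they miss things now and then, are a little off and sometimes report something else, mostly with a low value. They report only what shows in the picture. A call takes as long as a camera call. They do not tell look-alikes from the thing itself.
- imaging.cut_out(camera, target): "pixels" (384x512 bool, what is visible of it) and "box" ([centre column, centre row, width, height] in pixels, round what is visible of it).
- imaging.tip_of(camera, target): "pixel" ([column, row] in pixels: a listed point, or the origin of a listed thing).
The state is a dict: "time": time; "q": joint angles; "joint_velocities": joint speeds; "joint_torque": joint torques, N m; "position": TCP position; "tool_rot": TCP orientation; "ft_force": force on the tool from outside, world axes, zero at the start; "moment": the same for the moment, N m; "grip_width": finger opening in m.
Only numpy, scipy, OpenCV 4.12 (cv2) and the standard library are available. Lean on these libraries where they do the work, as an engineer would, in place of code of your own. Each camera call takes 0.05 s, during which the arm holds its last target. There are 200 camera calls.

### The job

Take the red transit cap off the end of the shaft and leave it on the bench well clear of the bearing stand, then grip the shaft with a finger on its bright flat and turn it until the flat faces the blue key-guide post. Fit the steel collar over the shaft with its set screw (red paint mark) on the flat and so facing the post, and push it down on the sprung brass washer until the washer is more than half way into the housing. Finish still gripping the collar and holding it pressed down like that, and leave the other parts on the bench alone.

Things in the scene. Friction and masses are not known exactly. Their poses are not given: they have to be found in the camera images.
- stand: Bearing stand, fixed. Origin: underside centre on the shaft's axis; z up, -x points to the blue post. Foot plate x -69 to +57, y +-47, 12 mm high (bolts 16). Green housing, radius 34 mm at the foot, 26 at its top, 45 mm high. Blue key-guide post 14 x 22 mm (x, y), centre x = -47 mm, top 68 mm high, with a brass-lined hole along x, 57 mm high.
- shaft (a joint): Angle of the upright 18 mm steel shaft (rad, positive counter-clockwise from above); 0 when its flat faces the blue post. Starts between 0.5 and 1.4. Turns against 0.03 N m friction and stays where left. Top 95 mm above the bench, chamfered over the last 4 mm. The flat is 4.8 mm from the axis: 13.8 mm thick across it, up to 18 mm elsewhere.
- shaft_flat (a point): The bright flat on the dark shaft, 14.5 mm wide, from 51 to 90 mm above the bench; it turns with the shaft. Origin: middle of the flat's surface, 70.5 mm above the bench and 4.8 mm from the shaft's axis; its -x points straight out of the flat, z up.
- shaft_top (a point): Centre of the shaft's top end, on its axis, 95 mm above the bench; axes as the stand's.
- washer (a joint): How far the brass thrust washer (35 mm outside diameter, round the shaft) is pressed down into the housing (m): 0 free, 0.006 flush. Free, its top stands 6 mm proud of the housing, 51 mm above the bench. A spring pushes it up with 3 N when free, 9 N when flush.
- collar: Loose steel collar flat on the bench, 0.1 kg, 20 mm high, 38 mm dia., wrench flats 32 mm apart on its +y and -y sides; bore 21 mm with 2 mm lead-in. Origin: underside centre, z up; set screw on the -x side, red mark on top above it. The screw tip, 6 mm thick, reaches in to 6.2 mm from the axis, so the collar goes down the shaft only with the screw over the flat (within about 20 degrees).
- collar_screw (a point): Outer end of the set screw: on the collar's -x side, 19 mm from its axis, 10 mm above its underside; axes as the collar's.
- cap: Loose red plastic cap put over the shaft's end, 28 mm outside diameter, 28 mm high, 25 g, open below, inside 22 mm deep and about 21 mm wide. Origin: centre of its open lower rim, which starts 73 mm above the bench (closed top 101 mm above); z up.
- radio: Black radio receiver box lying on the bench, 38 x 61 x 17 mm, origin underside centre. Bystander.
- bogie: Small brass axle set with four dark wheels, 70 x 69 x 31 mm, origin underside centre. Bystander.
- relay: Green circuit board with two white relays, 35 x 68 x 27 mm, origin underside centre. Bystander.
There are look-alikes about, which are no part of the job. Several things look just like the collar: the one meant starts farthest from the robot's base. There is more than one size of the stand; the job needs the larger.

How it is judged:
On the way, in this order (a step that is already met when the one before it is completed fails the run):
1. the cap is off the shaft, let go and at rest on the bench, more than 80 mm from the shaft (height (world z) of cap below 0.03 m and horizontal distance between cap and shaft_top above 0.08 m and contact force between the fingers and cap below 0.1 N and linear speed of cap below 0.05 m/s), for 0.2 s.
2. a finger presses on the shaft's flat, and the flat faces the blue post within 0.25 rad (contact force between the fingers and shaft_flat_face above 1 N and value of joint shaft between -0.25 and 0.25 rad), for 0.2 s.
At the end, for the whole second after the job is handed in: Collar round the shaft (4 mm, level to 0.12 rad), gripped (over 2 N), holding the washer over 3 of its 6 mm down; screw on the flat (0.35 rad), collar and flat facing the post (0.25 rad); cap let go on the bench over 80 mm from the shaft (all of step 1 and horizontal distance between collar and shaft_top below 0.004 m and angle between collar's own z axis and vertical below 0.12 rad and value of joint washer above 0.003 m and contact force between collar and washer above 2 N and contact force between the fingers and collar above 2 N and angle between the x axis of collar and the x axis of shaft_flat, either way round below 0.35 rad and angle between the x axis of collar and the x axis of stand, either way round below 0.25 rad and x of collar_screw in the frame of stand below -0.012 m and value of joint shaft between -0.25 and 0.25 rad); the arm keeps its last pose, push and grip.
It fails at once if a bystander (radio receiver, axle set, relay board) is moved more than 20 mm (distance of any of radio, bogie, relay from where it was at the start of the episode above 0.02 m).
It also fails if it takes over 61 s, if anything falls off the work surface, if the arm or the gripper's body presses on something with over 40 N, if the wrist force passes 120 N, or if a joint passes its speed limit or range.

## Working session

There is one attempt and no reset: what is moved stays moved. The work goes in short steps, Python scripts to look and compute and a shell command to move; the robot and the scene stay as the last step left them, time stands still between calls to the robot, and variables do not carry over. Pictures are saved under pics/ and viewed, about 8 in all and at most 12, crops included, and the job is handed in when it is done.

```bash
ls; mkdir -p pics; cat > h.py <<'E'
import numpy as np, cv2
from rig import get_obs, imaging, robot
from scipy.spatial.transform import Rotation as R
def cp(name):
    p=imaging.camera_params(name); K=np.array(p["camera_matrix"]); r=np.array(p["rotation"])
    if r.size==4: r=R.from_quat(r).as_matrix()
    return K,r.reshape(3,3),np.array(p["xyz"])
def ray(name,uv,P=None):
    K,r,t=P or cp(name); x=(uv[0]-K[0,2])/K[0,0]; y=(uv[1]-K[1,2])/K[1,1]
    if name=="wrist":
        th=np.hypot(x,y); d=np.array([x/th*np.sin(th),y/th*np.sin(th),np.cos(th)]) if th>0 else np.array([0,0,1.])
    else: d=np.array([x,y,1.])
    return t, r@d/np.linalg.norm(d)
def atz(name,uv,z,P=None):
    t,d=ray(name,uv,P); return t+d*(z-t[2])/d[2]
def proj(name,X,P=None):
    K,r,t=P or cp(name); c=r.T@(np.array(X)-t)
    if name=="wrist":
        n=np.hypot(c[0],c[1]); th=np.arctan2(n,c[2]); x,y=c[:2]/n*th
    else: x,y=c[:2]/c[2]
    return np.array([x*K[0,0]+K[0,2],y*K[1,1]+K[1,2]])
def tri(l):
    A=np.zeros((3,3));b=np.zeros(3)
    for t,d in l:
        M=np.eye(3)-np.outer(d,d);A+=M;b+=M@t
    return np.linalg.solve(A,b)
def snap(name,f=None):
    im=imaging.camera(name)
    if f: cv2.imwrite("pics/"+f,im[:,:,::-1])
    return im
E
python3 - <<'E'
from h import *
a=snap("top");print(cp("top"),cp("side"))
for t in ["stand","shaft_top","shaft_flat","collar","collar_screw","cap","radio","bogie","relay"]:
    for o in imaging.tip_of("top",t)[:5]: print(t,round(o["confidence"],2),np.round(o["pixel"],1),np.round(atz("top",o["pixel"],0.095 if t=="shaft_top" else .073 if t=="cap" else 0),3))
b=snap("side")
for t in ["stand","shaft_top","shaft_flat","collar","cap"]:
    for o in imaging.tip_of("side",t)[:5]: print(t,round(o["confidence"],2),np.round(o["pixel"],1),np.round(atz("side",o["pixel"],0.095 if t=="shaft_top" else .073 if t=="cap" else 0),3))
cv2.imwrite("pics/a.png",cv2.resize(np.vstack([a,b]),None,fx=1,fy=.999)[:,:,::-1][:768])
cv2.imwrite("pics/top.png",cv2.resize(a,(800,600))[:,:,::-1])
cv2.imwrite("pics/side.png",cv2.resize(b,(800,600))[:,:,::-1])
E
```

```text
pics
(array([[390.65924145,   0.        , 259.59481839],
       [  0.        , 390.65924145, 189.8666894 ],
       [  0.        ,   0.        ,   1.        ]]), array([[ 0.02046001, -0.99130214,  0.13000558],
       [-0.99932065, -0.01629   ,  0.03305861],
       [-0.03065328, -0.13059364, -0.990962  ]]), array([ 0.45456938, -0.05405958,  0.91463117])) (array([[443.61276972,   0.        , 249.69122357],
       [  0.        , 443.61276972, 190.5231718 ],
       [  0.        ,   0.        ,   1.        ]]), array([[ 0.98684315, -0.06938866,  0.14603357],
       [-0.16160466, -0.45099176,  0.87777581],
       [ 0.00495225, -0.88982675, -0.45627166]]), array([ 0.4263174 , -0.86628205,  0.53205116]))
stand 0.85 [171.2 266.8] [0.391 0.178 0.   ]
stand 0.82 [187.7 193.7] [0.563 0.147 0.   ]
shaft_top 0.94 [173.1 188.8] [0.561 0.158 0.095]
shaft_top 0.8 [159.1 267.2] [0.396 0.179 0.095]
shaft_flat 0.59 [161.6 270. ] [0.384 0.2   0.   ]
collar 0.78 [361.1 278.4] [ 0.375 -0.259  0.   ]
collar 0.75 [349.7 235.1] [ 0.473 -0.234  0.   ]
collar 0.59 [331.2 269.7] [ 0.393 -0.191  0.   ]
collar_screw 0.67 [329.4 277.4] [ 0.376 -0.187  0.   ]
collar_screw 0.57 [351.4 245.3] [ 0.449 -0.238  0.   ]
collar_screw 0.57 [358.4 283.7] [ 0.363 -0.253  0.   ]
cap 0.43 [178.3 190.6] [0.56  0.152 0.073]
radio 0.59 [304.  142.8] [ 0.69  -0.127  0.   ]
bogie 0.62 [214.8 114. ] [0.759 0.089 0.   ]
bogie 0.46 [350.2 242.9] [ 0.455 -0.235  0.   ]
relay 0.94 [354.1 140.4] [ 0.697 -0.247  0.   ]
stand 0.75 [235.  192.3] [0.557 0.153 0.   ]
shaft_top 0.65 [234.1 159.6] [0.555 0.148 0.095]
shaft_top 0.6 [166.6 166. ] [0.389 0.133 0.095]
shaft_flat 0.62 [238.3 164.9] [0.59  0.327 0.   ]
shaft_flat 0.5 [165.9 172.4] [0.379 0.305 0.   ]
collar 0.97 [215.9 293.6] [ 0.47  -0.236  0.   ]
collar 0.8 [174.2 282.8] [ 0.396 -0.194  0.   ]
collar 0.78 [162.9 308.9] [ 0.376 -0.262  0.   ]
cap 0.44 [237.6 164.8] [0.566 0.164 0.073]
```

View pics/top.png

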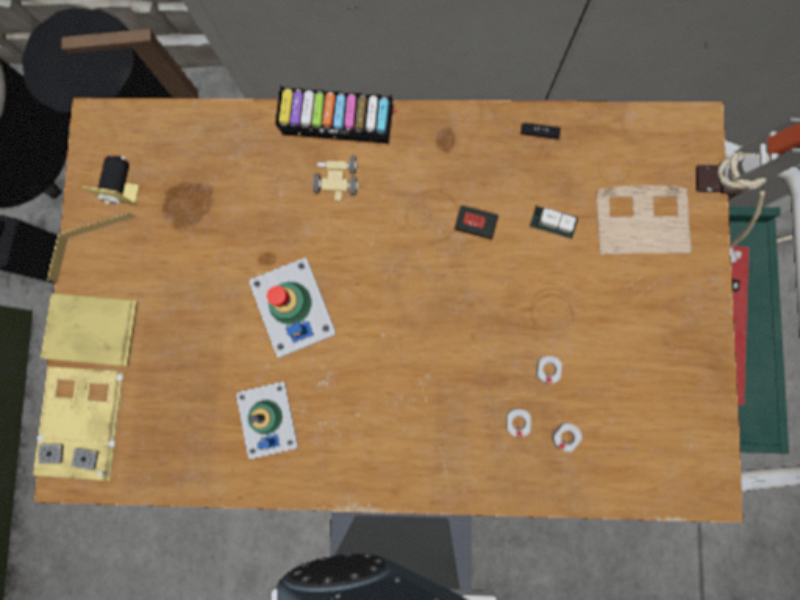

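View pics/side.png

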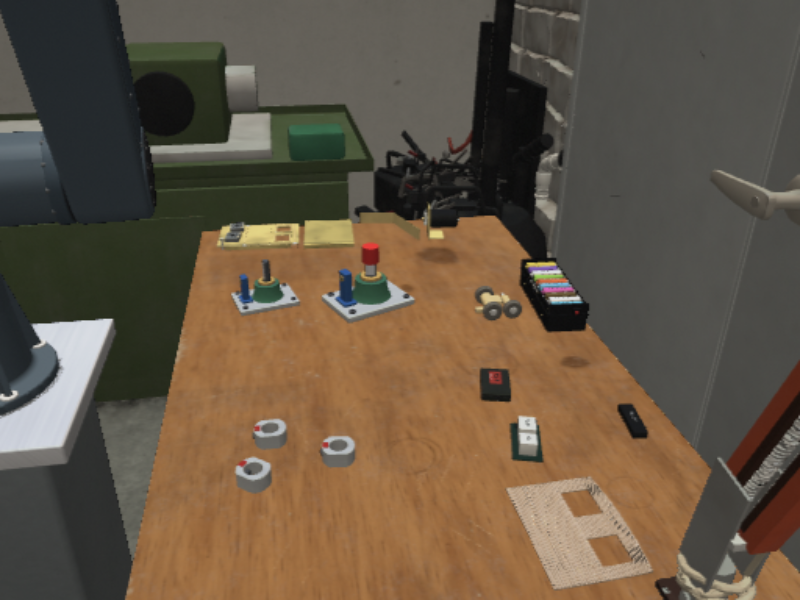

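Top view (in 800x600 pixels): the capped larger stand is at (290,305), with the small look-alike at (266,418). Three collars are at (549,370), (519,423) and (567,437), at radii of about 0.53, 0.44 and 0.46 m. The first is farthest from the base, so it is the one meant.

```bash
cat >> h.py <<'E'
def go(p,yaw=None):
    """tool-frame shift (mm) to world p, and turn about tool x (deg) to bring tool y axis to yaw (mod 180)"""
    o=get_obs(); Rm=R.from_quat(o["tool_rot"]).as_matrix()
    d=Rm.T@(np.array(p)-o["position"])*1000
    # rotvec to point x down and y along yaw
    out=[np.round(d,1)]
    if yaw is not None:
        best=[]
        for k in (0,np.pi):
            y=np.array([np.cos(yaw+k),np.sin(yaw+k),0]); x=np.array([0,0,-1.])
            T=np.column_stack([x,y,np.cross(x,y)]); best.append(np.degrees(R.from_matrix(Rm.T@T).as_rotvec()))
        out.append([np.round(b,1) for b in best])
    print("go",out,"pos",np.round(o["position"],4),"yaw y",round(np.degrees(np.arctan2(Rm[1,1],Rm[0,1])),1),"xdir",np.round(Rm[:,0],3),"q6",np.round(o["q"][5],2),"t",o["time"],"F",np.round(o["ft_force"],1),"w",o["grip_width"])
E
python3 - <<'E'
from h import *
go([.56,.15,.22])
a=snap("top")
for o in imaging.cut_out("top","stand")[:3]:
    m=o["pixels"].astype(np.uint8); c=max(cv2.findContours(m,0,2)[0],key=cv2.contourArea)
    pts=cv2.boxPoints(cv2.minAreaRect(c)); W=np.array([atz("top",p,.012)[:2] for p in pts]); 
    print(o["confidence"],np.round(pts,1).tolist(),np.round(W,3).tolist(),"cen",W.mean(0),"len",np.linalg.norm(W-np.roll(W,1,0),axis=1))
for o in imaging.cut_out("top","collar")[:4]: print("collar",o["confidence"],o["box"],m.shape)
hsv=cv2.cvtColor(a,cv2.COLOR_RGB2HSV)
def blobs(mask,z,n):
    k,l,s,c=cv2.connectedComponentsWithStats(mask.astype(np.uint8))
    for i in range(1,k):
        if s[i,4]>4: print(n,c[i].round(1),s[i,4],atz("top",c[i],z)[:2].round(4))
H,S,V=[hsv[...,i] for i in range(3)]
roi=np.zeros(H.shape,bool);roi[150:300,150:390]=1
blobs(roi&((H<8)|(H>172))&(S>150),.101,"red(cap z.101)")
blobs(roi&((H<8)|(H>172))&(S>110),.02,"red(z.02)")
blobs(roi&(H>100)&(H<125)&(S>150),.068,"blue")
b=snap("side");S_=[]
cr=np.hstack([cv2.resize(a[160:235,145:220],(400,400),interpolation=2),cv2.resize(a[215:290,320:395],(400,400),interpolation=2)])
cv2.imwrite("pics/crop.png",cr[:,:,::-1])
E
```

```text
go [array([   2.6, -608.7, -579.5])] pos [ 0.1786 -0.5989  0.2226] yaw y -73.4 xdir [ 0. -0. -1.] q6 -0.18 t 0.8 F [-0.4  1.   0.9] w 0.08701768526673812
0.59 [[149.89999389648438, 250.10000610351562], [181.6999969482422, 243.39999389648438], [190.60000610351562, 286.0], [158.8000030517578, 292.70001220703125]] [[0.429, 0.226], [0.446, 0.153], [0.35, 0.128], [0.334, 0.2]] cen [0.38962059 0.17690546] len [0.09845933 0.07495286 0.09839523 0.07385282]
collar 0.75 [361.5, 277.6, 14.8, 16.9] (384, 512)
collar 0.59 [350.8, 236.8, 16.9, 18.0] (384, 512)
collar 0.47 [331.4, 269.9, 14.1, 19.2] (384, 512)
collar 0.32 [305.2, 142.6, 27.7, 25.5] (384, 512)
red(cap z.101) [177.7 189.4] 126 [0.5594 0.1464]
red(z.02) [177.4 189.3] 140 [0.5702 0.167 ]
red(z.02) [350.8 242.6] 5 [ 0.4554 -0.2324]
red(z.02) [332.  277.2] 8 [ 0.3779 -0.1899]
red(z.02) [359.3 285. ] 7 [ 0.3624 -0.2502]
blue [191.8 211. ] 87 [0.5166 0.1212]
blue [172.3 282.8] 49 [0.3626 0.1565]
```

View pics/crop.png

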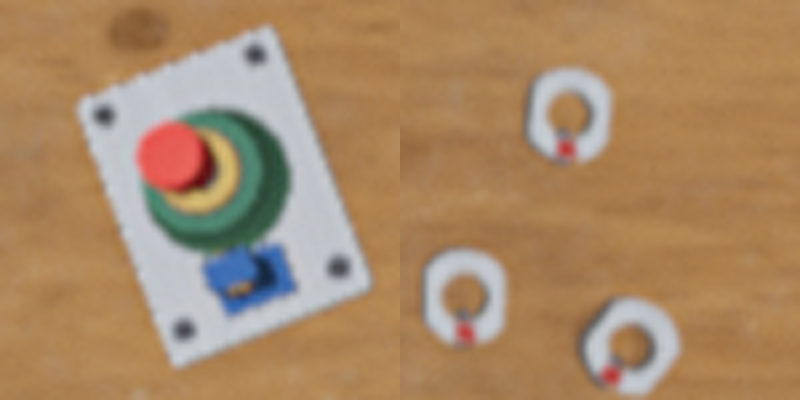

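The crop confirms the larger capped stand on the left, with its post below it. On the right, the top collar at crop (568,115), with its red mark at (566,148), is the one meant. I'll move above the stand.

```bash
python3 - <<'E'
from h import *
c=np.array([(80,105),(272,27),(372,290),(175,367)])*.1875+[145,160]
W=np.array([atz("top",p,.012)[:2] for p in c]);print(W.round(4),np.linalg.norm(W-np.roll(W,1,0),axis=1).round(4))
ax=(W[0]+W[1]-W[2]-W[3])/2;ax/=np.linalg.norm(ax);print("stand yaw",np.degrees(np.arctan2(ax[1],ax[0])),"origin",W.mean(0)+.006*ax)
c=np.array([568,115])*.1875+[320-75,215];c2=np.array([566,148])*.1875+[320-75,215];
p=atz("top",c,.02)[:2];q=atz("top",c2,.02)[:2];print("collar",p,q,np.degrees(np.arctan2(*(p-q)[::-1])))
E
python3 -m inch '[[87,[0,-43,-41],[0,0,0]],[87,[0,-43,-41],[0,0,0]],[87,[0,-43,-41],[0,0,0]],[87,[0,-43,-41],[0,0,0]],[87,[0,-43,-41],[0,0,0]],[87,[0,-43,-41],[0,0,0]],[87,[0,-43,-41],[0,0,0]],[87,[0,-43,-41],[0,0,0]],[87,[0,-43,-41],[0,0,0]],[87,[0,-43,-41],[0,0,0]],[87,[0,-43,-41],[0,0,0]],[87,[0,-43,-41],[0,0,0]]]' 20
```

```text
[[0.5933 0.2115]
 [0.6296 0.1276]
 [0.5139 0.079 ]
 [0.4789 0.1637]] [0.124  0.0914 0.1255 0.0916]
stand yaw 22.73842343429292 origin [0.55948145 0.14776171]
collar [ 0.46897813 -0.2340701 ] [ 0.45510423 -0.23309118] -4.035987245389269
time: 2.5
position: [0.5157, 0.0463, 0.2223]
tool_rot: [0.704, 0.094, -0.697, 0.103]
ft_force: [0.6, -0.2, 0.9]
grip_width: 0.0873
```

```bash
python3 - <<'E'
from h import *
go([.5595,.1478,.18],np.radians(22.7-90))
E
```

```text
go [array([ 41.6, -86.1, -69.7]), [array([-6.7, -0.4, -0.9]), array([173.3,  -1.3,   0.6])]] pos [0.5157 0.0463 0.2223] yaw y -74.0 xdir [ 0.011 -0.012 -1.   ] q6 1.18 t 2.5 F [ 0.6 -0.2  0.9] w 0.08734998531620676
```

```bash
python3 -m inch '[[87,[20,-43,-35],[-6.7,0,-1]],[87,[20,-43,-35],[0,0,0]],[87,[0,0,0],[0,0,0]]]' && python3 - <<'E'
from h import *
go([.5595,.1478,.18],np.radians(22.7-90))
P=cp("wrist");a=snap("wrist");cv2.imwrite("pics/w1.png",a[:,:,::-1])
for t,z in [("cap",.101),("shaft_top",.095)]:
    for o in imaging.tip_of("wrist",t)[:2]: print(t,o["confidence"],o["pixel"])
hsv=cv2.cvtColor(a,cv2.COLOR_RGB2HSV);H,S,V=[hsv[...,i] for i in range(3)]
for n,m,z in [("red",((H<8)|(H>172))&(S>150),.101),("blue",(H>100)&(H<125)&(S>150),.068)]:
    k,l,s,c=cv2.connectedComponentsWithStats(m.astype(np.uint8))
    for i in range(1,k):
        if s[i,4]>100: print(n,c[i].round(1),s[i],atz("wrist",c[i],z,P)[:2].round(4))
E
```

```text
time: 2.88
position: [0.5574, 0.158, 0.1822]
tool_rot: [0.697, 0.144, -0.688, 0.142]
ft_force: [-0.6, -0.1, 0.0]
grip_width: 0.0871
go [array([ 2.2, 10.2,  2.1]), [array([ 0.6, -0.7,  0. ]), array([-179.4,   -0. ,   -1.1])]] pos [0.5574 0.158  0.1822] yaw y -66.7 xdir [ 0.011  0.005 -1.   ] q6 1.24 t 2.875 F [-0.6 -0.1  0. ] w 0.08709245275971658
cap 0.8 [267.1, 186.0]
shaft_top 0.93 [190.1, 303.5]
shaft_top 0.57 [272.7, 188.7]
red [271.5 188.1] [257 169  30  38 678] [0.565  0.1508]
blue [268.1 215.9] [256 200  26  29 305] [0.5285 0.1371]
```

View pics/w1.png

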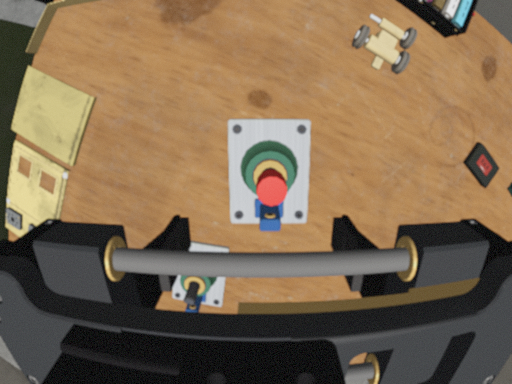

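The wrist view shows the cap at (271,188), in front of the post at (268,216). The jaws are parallel to the stand's y axis. The cap top fits the shaft at about (0.5605, 0.1487), which agrees with the plate fit to about 2 mm.

```bash
python3 - <<'E'
from h import *
go([.5605,.1487,.077],np.radians(22.7-90))
E
```

```text
go [array([106.8,   5.9,   0.6]), [array([ 0.3, -0.8, -0.1]), array([-1.797e+02,  1.000e-01, -1.200e+00])]] pos [0.5574 0.154  0.1838] yaw y -67.0 xdir [ 0.013  0.004 -1.   ] q6 1.24 t 3.025 F [0.5 0.1 0.5] w 0.08677593235508022
```

```bash
python3 -m inch '[[70,[30,4,0],[0,-0.8,0]],[60,[40,0,0],[0,0,0]],[60,[25,0,0],[0,0,0]],[60,[10,0,0],[0,0,0]],[60,[0,0,0],[0,0,0]]]' 15 && python3 - <<'E'
from h import *
go([.5605,.1487,.077],np.radians(22.7-90))
E
```

```text
time: 3.65
position: [0.5627, 0.1421, 0.0817]
tool_rot: [0.697, 0.136, -0.691, 0.138]
ft_force: [0.0, -1.0, 0.6]
grip_width: 0.0603
go [array([ 4.7, -6.9, -0.5]), [array([-0.4, -0.4, -0.3]), array([179.6,  -0.5,   0.6])]] pos [0.5627 0.1421 0.0817] yaw y -67.7 xdir [ 0.009 -0.002 -1.   ] q6 1.24 t 3.65 F [ 0.  -1.   0.6] w 0.060319463325349904
```

```bash
python3 -m inch '[[60,[4,-6,-0.5],[-0.4,0,0]],[60,[0,0,0],[0,0,0]]]' 15 && python3 - <<'E'
from h import *
go([.5605,.1487,.077],np.radians(22.7-90))
E
python3 -m inch '[[20,[0,0,0],[0,0,0]],[20,[0,0,0],[0,0,0]],[20,[0,0,0],[0,0,0]],[20,[0,0,0],[0,0,0]]]' 15;python3 -m inch '[[20,[-8,0,0],[0,0,0]],[20,[-15,0,0],[0,0,0]]]' 15
```

```text
time: 3.9
position: [0.5622, 0.1477, 0.0796]
tool_rot: [0.697, 0.138, -0.689, 0.141]
ft_force: [0.5, -0.5, 0.4]
grip_width: 0.0602
go [array([ 2.6, -1.6,  1.2]), [array([ 0. , -0.6, -0.4]), array([-180. ,    0.6,   -1. ])]] pos [0.5622 0.1477 0.0796] yaw y -67.3 xdir [ 0.013 -0.002 -1.   ] q6 1.24 t 3.9 F [ 0.5 -0.5  0.4] w 0.06017035232777255
time: 4.4
position: [0.5629, 0.1485, 0.0811]
tool_rot: [0.698, 0.138, -0.688, 0.141]
ft_force: [-1.7, 7.6, -0.6]
grip_width: 0.0279
time: 4.65
position: [0.5617, 0.1488, 0.104]
tool_rot: [0.697, 0.138, -0.689, 0.141]
ft_force: [0.1, -0.1, -0.3]
grip_width: 0.0272
```

```bash
python3 -m inch '[[20,[-30,0,0],[0,0,0]],[20,[-5,30,5],[0,0,0]],[20,[0,45,5],[0,0,0]],[20,[0,45,5],[0,0,0]],[20,[10,40,0],[0,0,0]],[20,[40,0,0],[0,0,0]],[20,[30,0,0],[0,0,0]],[20,[0,0,0],[0,0,0]]]' 15 && python3 - <<'E'
from h import *
go([.6,-.01,.010],np.radians(22.7-90))
E
```

```text
time: 5.65
position: [0.6183, -0.0134, 0.0726]
tool_rot: [0.703, 0.135, -0.683, 0.145]
ft_force: [0.3, 0.4, -1.4]
grip_width: 0.0267
go [array([ 62. , -11.5,  17. ]), [array([ 0.2, -1.4, -1.1]), array([-179.8,    1.8,   -2.2])]] pos [ 0.6183 -0.0134  0.0726] yaw y -67.1 xdir [ 0.03  -0.009 -1.   ] q6 0.97 t 5.65 F [ 0.3  0.4 -1.4] w 0.02672333851637637
```

```bash
python3 -m inch '[[20,[30,0,0],[0,-1.4,-1]],[20,[20,0,0],[0,0,0]],[20,[7,0,0],[0,0,0]],[20,[0,0,0],[0,0,0]]]' 15 && python3 - <<'E'
from h import *
go([.618,-.013,.009],np.radians(22.7-90))
E
```

```text
time: 6.15
position: [0.6227, -0.0141, 0.0201]
tool_rot: [0.696, 0.139, -0.69, 0.143]
ft_force: [-0.4, -0.3, 0.4]
grip_width: 0.0269
go [array([11.1, -2.9,  3.9]), [array([ 0.3, -0.4, -0.4]), array([-179.7,    0.7,   -0.6])]] pos [ 0.6227 -0.0141  0.0201] yaw y -67.0 xdir [ 0.009 -0.005 -1.   ] q6 0.97 t 6.15 F [-0.4 -0.3  0.4] w 0.02693157682599318
```

```bash
python3 -m inch '[[20,[8,0,0],[0,-0.4,0]],[20,[3,0,0],[0,0,0]],[20,[1,0,0],[0,0,0]]]' 15
```

```text
time: 6.52
position: [0.6239, -0.0142, 0.0095]
tool_rot: [0.694, 0.138, -0.692, 0.144]
ft_force: [0.1, 0.2, -0.4]
grip_width: 0.0271
```

```bash
python3 -m inch '[[20,[1,0,0],[0,0,0]],[20,[0,0,0],[0,0,0]],[60,[0,0,0],[0,0,0]],[60,[0,0,0],[0,0,0]],[60,[0,0,0],[0,0,0]],[60,[-20,0,0],[0,0,0]],[60,[-60,0,0],[0,0,0]],[60,[-60,-10,0],[0,0,0]],[60,[-20,-60,0],[0,0,0]],[60,[0,-60,0],[0,0,0]],[60,[0,0,0],[0,0,0]],[60,[0,0,0],[0,0,0]]]' 15 && python3 - <<'E'
from h import *
go([.561,.149,.18],np.radians(22.7-90))
P=cp("wrist");a=snap("wrist");cv2.imwrite("pics/w2.png",np.hstack([a[::1],])[:,:,::-1])
np.save("w2.npy",np.array([*P],dtype=object),allow_pickle=True)
for t,z in [("shaft_top",.095),("shaft_flat",.0705),("cap",0)]:
    for o in imaging.tip_of("wrist",t)[:2]: print(t,round(o["confidence"],2),np.round(o["pixel"],1),atz("wrist",o["pixel"],z,P).round(4))
b=snap("side");
for t,z in [("shaft_top",.095),("shaft_flat",.0705),("cap",0)]:
    for o in imaging.tip_of("side",t)[:2]: print(t,round(o["confidence"],2),np.round(o["pixel"],1),atz("side",o["pixel"],z).round(4))
cr=np.hstack([cv2.resize(b[130:210,195:275],(400,400),interpolation=2),cv2.resize(a[120:220,200:300],(400,400),interpolation=2)]);cv2.imwrite("pics/c2.png",cr[:,:,::-1])
print(P[2],(P[1]).round(2).tolist())
E
```

```text
time: 8.02
position: [0.5755, 0.108, 0.1818]
tool_rot: [0.699, 0.136, -0.687, 0.144]
ft_force: [0.0, 0.2, -0.5]
grip_width: 0.0602
go [array([  1.2, -43.4,  -2.6]), [array([ 0.2, -0.9, -0.8]), array([-179.8,    1.3,   -1.4])]] pos [0.5755 0.108  0.1818] yaw y -67.1 xdir [ 0.02  -0.008 -1.   ] q6 1.17 t 8.025 F [ 0.   0.2 -0.5] w 0.06020995688251032Traceback (most recent call last):
  File "<stdin>", line 4, in <module>
ValueError: could not broadcast input array from shape (3,3) into shape (3,)
```

```bash
python3 - <<'E'
from h import *
P=cp("wrist");a=snap("wrist","w2.png")
for t,z in [("shaft_top",.095),("shaft_flat",.0705),("cap",0)]:
    for o in imaging.tip_of("wrist",t)[:2]: print(t,round(o["confidence"],2),np.round(o["pixel"],1),atz("wrist",o["pixel"],z,P).round(4))
b=snap("side");
for t,z in [("shaft_top",.095),("shaft_flat",.0705),("cap",0)]:
    for o in imaging.tip_of("side",t)[:2]: print(t,round(o["confidence"],2),np.round(o["pixel"],1),atz("side",o["pixel"],z).round(4))
cr=np.hstack([cv2.resize(b[130:210,195:275],(400,400),interpolation=2),cv2.resize(a[130:230,165:265],(400,400),interpolation=2)]);cv2.imwrite("pics/c2.png",cr[:,:,::-1])
print(P[2],(P[1]).round(2).tolist())
E
```

```text
shaft_top 0.96 [210.5 187.7] [0.5617 0.1487 0.095 ]
shaft_flat 0.76 [215.6 182.6] [0.5603 0.1467 0.0705]
cap 0.91 [362.1 172.5] [ 0.6206 -0.0138  0.    ]
cap 0.72 [447.8 158.9] [ 0.6905 -0.1267  0.    ]
shaft_top 0.71 [234.5 162.6] [0.5536 0.1288 0.095 ]
shaft_top 0.59 [167.3 168.3] [0.3905 0.1192 0.095 ]
shaft_flat 0.65 [166.6 172.1] [0.3869 0.1516 0.0705]
shaft_flat 0.54 [242.2 170. ] [0.5737 0.1357 0.0705]
cap 0.7 [275.2 222. ] [ 0.6291 -0.009   0.    ]
cap 0.37 [312.6 248.9] [ 0.6835 -0.1272  0.    ]
[0.64469758 0.13946146 0.34580463] [[0.39, -0.89, -0.24], [-0.92, -0.37, -0.12], [0.01, 0.27, -0.96]]
```

View pics/c2.png

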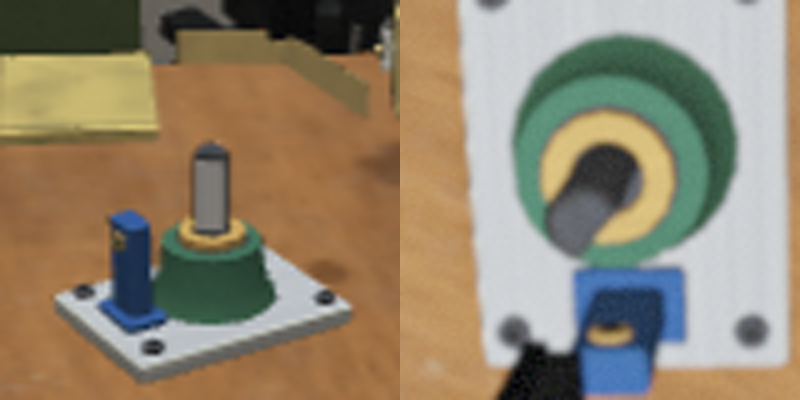

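The crop (side on the left, wrist on the right) shows the cap off. The bright flat, at crop (212,190), looks almost straight at the side camera, a bearing of about -97°, so the shaft is at about 1.04 rad. The wrist view shows only a sliver of it at (632,185), which agrees. The cap rests at (0.621, -0.014), 0.17 m from the shaft.

I'll grip with yaw 82° (the same grasp as -98°) to keep joint 6 mid-range, then turn clockwise.

```bash
python3 -m inch '[[50,[0,-20,0],[-10.6,0,0]],[50,[0,-20,0],[-10.6,0,0]],[50,[0,0,0],[-10.6,0,0]],[50,[0,0,0],[-10.6,0,0]],[50,[0,0,0],[-10.6,0,0]],[50,[0,0,0],[-10.6,0,0]],[50,[0,0,0],[-10.6,0,0]],[50,[0,0,0],[-10.6,0,0]],[50,[0,0,0],[-10.6,0,0]],[50,[0,0,0],[-10.6,0,0]],[50,[0,0,0],[-10.6,0,0]],[50,[0,0,0],[-10.6,0,0]]]' 15 && python3 - <<'E'
from h import *
go([.5615,.1489,.13],np.radians(82.4))
E
```

```text
time: 9.98
position: [0.5564, 0.1406, 0.1766]
tool_rot: [0.17, 0.681, -0.173, 0.691]
ft_force: [-0.2, -0.2, -0.1]
grip_width: 0.0497
go [array([46.6,  9.8, -0.1]), [array([-20.5,   0.8,   0.2]), array([159.5,   0.3,  -1.1])]] pos [0.5564 0.1406 0.1766] yaw y 61.9 xdir [ 0.012 -0.008 -1.   ] q6 -1.02 t 9.975 F [-0.2 -0.2 -0.1] w 0.04970487833116058
```

```bash
python3 -m inch '[[50,[20,9,0],[-10.5,0,0]],[50,[23,0,0],[-10,0,0]],[50,[0,0,0],[0,0,0]]]' 15 && python3 - <<'E'
from h import *
go([.5615,.1489,.062],np.radians(82.4))
P=cp("wrist");a=snap("wrist","w3.png")
for t,z in [("shaft_top",.095),("shaft_flat",.0705)]:
    for o in imaging.tip_of("wrist",t)[:2]: print(t,round(o["confidence"],2),np.round(o["pixel"],1),atz("wrist",o["pixel"],z,P).round(4))
u=proj("wrist",[.5615,.1489,.08],P).astype(int);print(u,P[2])
x,y=max(u[0]-60,0),max(u[1]-50,0)
cv2.imwrite("pics/c3.png",cv2.resize(a[y:y+100,x:x+120],(720,600),interpolation=2)[:,:,::-1])
E
```

```text
time: 10.35
position: [0.5621, 0.1476, 0.1327]
tool_rot: [0.042, 0.701, -0.047, 0.71]
ft_force: [-0.3, 0.0, 0.2]
grip_width: 0.0503
go [array([70.6,  1.6, -1.8]), [array([0.4, 0.8, 0.3]), array([-179.6,   -0.5,    1.2])]] pos [0.5621 0.1476 0.1327] yaw y 82.8 xdir [ 0.013 -0.008 -1.   ] q6 -1.37 t 10.35 F [-0.3  0.   0.2] w 0.05029849958952066
shaft_top 0.64 [266.4 207.9] [0.5632 0.1518 0.095 ]
shaft_flat 0.84 [256. 194.] [0.5601 0.1442 0.0705]
[262 199] [0.4836402  0.15877651 0.29473065]
```

View pics/c3.png

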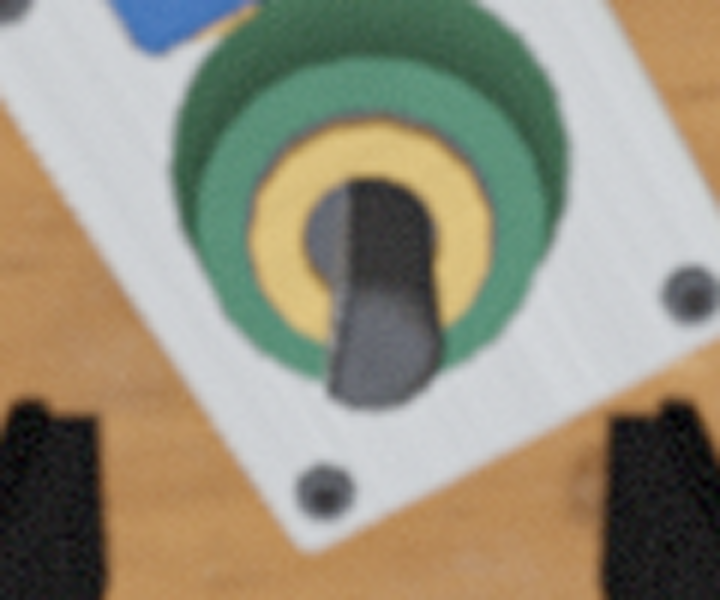

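The crop shows the flat's edge vertical in the picture, at crop (345,280). The flat faces the left finger and the shaft is about midway between the jaws, so I'll descend and grip.

```bash
python3 -m inch '[[48,[30,1,-1],[0,0.8,0]],[48,[28,0,0],[0,0,0]],[48,[12,0,0],[0,0,0]],[48,[2,0,0],[0,0,0]],[48,[0,0,0],[0,0,0]]]' 15 && python3 - <<'E'
from h import *
go([.5618,.1489,.062],np.radians(82.4))
E
```

```text
time: 11.12
position: [0.5692, 0.1488, 0.0672]
tool_rot: [0.046, 0.7, -0.048, 0.711]
ft_force: [0.5, -0.5, 0.3]
grip_width: 0.0482
go [array([ 5.1, -0.8, -7.4]), [array([-0. ,  1. ,  0.1]), array([180. ,   0.2,  -1.5])]] pos [0.5692 0.1488 0.0672] yaw y 82.4 xdir [ 0.016 -0.004 -1.   ] q6 -1.36 t 11.125 F [ 0.5 -0.5  0.3] w 0.048205169131283074
```

```bash
python3 -m inch '[[48,[4,0,-6.5],[0,1,0]],[48,[0,0,0],[0,0,0]],[48,[0,0,0],[0,0,0]]]' 15 && python3 - <<'E'
from h import *
go([.5618,.1489,.062],np.radians(82.4))
E
```

```text
time: 11.5
position: [0.5636, 0.1498, 0.0649]
tool_rot: [0.046, 0.705, -0.048, 0.706]
ft_force: [0.2, -0.0, -1.0]
grip_width: 0.0479
go [array([ 2.9, -1.1, -1.6]), [array([-0. ,  0.1,  0.1]), array([ 1.8e+02,  1.0e-01, -1.0e-01])]] pos [0.5636 0.1498 0.0649] yaw y 82.4 xdir [ 0.001 -0.002 -1.   ] q6 -1.37 t 11.5 F [ 0.2 -0.  -1. ] w 0.04789518518860516
```

```bash
python3 -m inch '[[30,[0,0,-1.5],[0,0,0]],[8,[0,0,0],[0,0,0]],[8,[0,0,0],[0,0,0]],[8,[0,0,0],[0,0,0]],[8,[0,0,0],[0,0,0]],[8,[0,0,0],[0,0,0]]]' 20 && python3 - <<'E'
from h import *
go([.5618,.1489,.062],np.radians(202.7))
E
```

```text
time: 12.25
position: [0.5623, 0.1513, 0.0652]
tool_rot: [0.047, 0.705, -0.047, 0.706]
ft_force: [0.4, 1.0, 0.6]
grip_width: 0.0144
go [array([ 3.2, -2.5, -0.1]), [array([-1.204e+02,  1.000e-01,  1.000e-01]), array([59.6,  0.1, -0.1])]] pos [0.5623 0.1513 0.0652] yaw y 82.3 xdir [ 0.002  0.    -1.   ] q6 -1.37 t 12.25 F [0.4 1.  0.6] w 0.014445695828576171
```

```bash
python3 -m inch '[[8,[0,0,0.3],[9,0,0]],[8,[0,0,0.4],[9,0,0]],[8,[0,0,0.4],[9,0,0]],[8,[0,0,0.4],[9,0,0]],[8,[0,0,0.4],[9,0,0]],[8,[0,0,0.3],[9,0,0]],[8,[0,0,0],[0,0,0]]]' 20 && python3 - <<'E'
from h import *
go([.5640,.15,.065],np.radians(202.7))
E
```

```text
time: 13.12
position: [0.5635, 0.1504, 0.0652]
tool_rot: [0.371, 0.602, -0.371, 0.603]
ft_force: [0.3, 2.3, 0.6]
grip_width: 0.0137
go [array([0.2, 0.3, 0.6]), [array([-1.759e+02,  1.000e-01,  1.000e-01]), array([ 4.1,  0. , -0. ])]] pos [0.5635 0.1504 0.0652] yaw y 26.8 xdir [ 0.001 -0.    -1.   ] q6 -0.4 t 13.125 F [0.3 2.3 0.6] w 0.013702176454571368
```

```bash
python3 -m inch '[[8,[0,0,0.2],[4.1,0,0]],[8,[0,0,0],[0,0,0]],[8,[0,0,0],[0,0,0]],[8,[0,0,0],[0,0,0]]]' 20 && python3 - <<'E'
from h import *
go([.5640,.15,.065],np.radians(202.7))
E
python3 -m inch '[[28,[0,0,0],[0,0,0]],[28,[0,0,0],[0,0,0]],[28,[-30,0,0],[0,0,0]],[28,[-60,0,0],[0,0,0]],[28,[-40,0,0],[0,0,0]],[28,[0,0,0],[0,0,0]],[28,[0,0,0],[0,0,0]]]' 20
python3 - <<'E'
from h import *
P=cp("wrist");a=snap("wrist","w4.png")
u=proj("wrist",[.5618,.149,.08],P).astype(int);x,y=max(u[0]-60,0),max(u[1]-50,0)
for t,z in [("shaft_top",.095),("shaft_flat",.0705)]:
    for o in imaging.tip_of("wrist",t)[:2]: print(t,round(o["confidence"],2),np.round(o["pixel"],1),atz("wrist",o["pixel"],z,P).round(4))
cv2.imwrite("pics/c4.png",cv2.resize(a[y:y+100,x:x+120],(720,600),interpolation=2)[:,:,::-1])
go([.470,-.2345,.18],np.radians(-4+90))
a=snap("top");b=snap("side")
for t in ["collar","collar_screw"]:
  for c in ["top","side"]:
    for o in imaging.tip_of(c,t) if 1 else []:
        if (c=="top")==(not 0) or 1: print(c,t,round(o["confidence"],2),np.round(o["pixel"],1))
E
```

```text
time: 13.62
position: [0.5635, 0.1502, 0.0652]
tool_rot: [0.39, 0.59, -0.39, 0.59]
ft_force: [0.4, 1.7, 0.2]
grip_width: 0.0141
go [array([0.2, 0.3, 0.4]), [array([-1.796e+02,  1.000e-01,  1.000e-01]), array([ 0.4,  0. , -0. ])]] pos [0.5635 0.1502 0.0652] yaw y 23.1 xdir [ 0.001 -0.    -1.   ] q6 -0.33 t 13.625 F [0.4 1.7 0.2] w 0.014077530747465426
time: 14.5
position: [0.5625, 0.1478, 0.1971]
tool_rot: [0.387, 0.591, -0.391, 0.59]
ft_force: [-0.1, 0.1, -1.0]
grip_width: 0.0281
shaft_top 0.86 [262.6 183.9] [0.5648 0.1483 0.095 ]
shaft_top 0.71 [121.4  89.3] [0.4054 0.1812 0.095 ]
shaft_flat 0.75 [127.6  87.7] [0.4    0.1814 0.0705]
go [array([  18.4, -235.7,  314.9]), [array([-62.8,  -0.1,   0.4]), array([1.172e+02, 4.000e-01, 1.000e-01])]] pos [0.5624 0.148  0.1963] yaw y 23.2 xdir [-0.005 -0.004 -1.   ] q6 -0.34 t 14.65 F [0.  0.4 0.2] w 0.028103790988976928
top collar 0.69 [348.4 234.3]
top collar 0.64 [332.1 268.7]
top collar 0.46 [361.2 276.7]
side collar 0.9 [174.8 283.3]
side collar 0.65 [213.9 294. ]
side collar 0.59 [160.9 309.7]
top collar_screw 0.62 [359.7 286.9]
top collar_screw 0.55 [329.5 279.8]
side collar_screw 0.74 [204.4 285.3]
side collar_screw 0.58 [161.2 277.5]
side collar_screw 0.56 [151.7 300.7]
side collar_screw 0.53 [271.6 220.4]
```

View pics/c4.png

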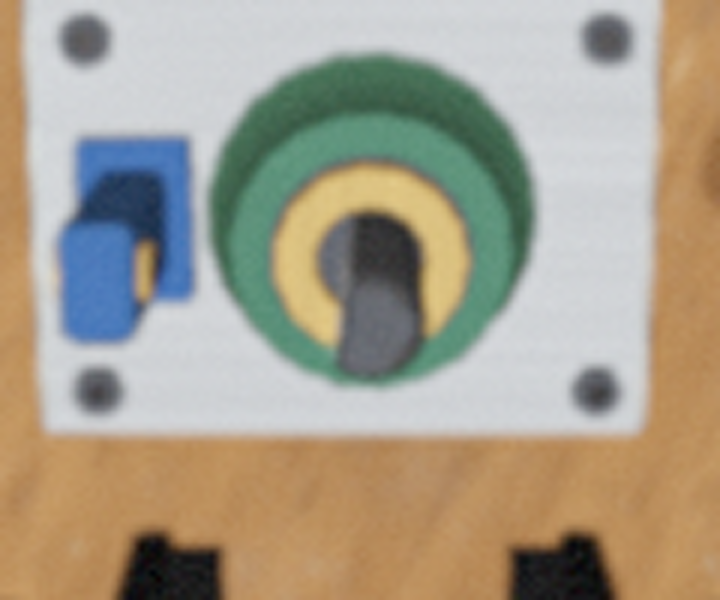

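The flat faces the post, and the plate edges run parallel to the picture rows. From the grip, the shaft axis is at (0.5616, 0.1494). Next I'll move to the collar.

```bash
python3 -m inch '[[60,[3,-36,48],[0,0,0]],[60,[3,-36,48],[0,0,0]],[60,[3,-36,48],[0,0,0]],[60,[3,-36,48],[0,0,0]],[60,[3,-36,48],[0,0,0]],[60,[3,-36,48],[-10,0,0]],[60,[0,0,0],[-10.6,0,0]],[60,[0,0,0],[-10.6,0,0]],[60,[0,0,0],[-10.6,0,0]],[60,[0,0,0],[-10.6,0,0]],[60,[0,0,0],[-10.6,0,0]],[60,[0,0,0],[0,0,0]]]' 20;python3 - <<'E'
from h import *
P=cp("wrist");a=snap("wrist","w5.png")
go([.470,-.2345,.1],np.radians(-4+90))
for t,z in [("collar",0),("collar_screw",.01)]:
    for o in imaging.tip_of("wrist",t)[:4]: print(t,round(o["confidence"],2),np.round(o["pixel"],1),atz("wrist",o["pixel"],z,P).round(4))
for X in [(.47,-.2345,.01),(.393,-.191,.01),(.375,-.259,.01)]: print(proj("wrist",X,P))
u=proj("wrist",[.47,-.2345,.01],P).astype(int);x,y=max(u[0]-60,0),max(u[1]-50,0);print(x,y)
cv2.imwrite("pics/c5.png",cv2.resize(a[y:y+100,x:x+120],(720,600),interpolation=2)[:,:,::-1])
E
```

```text
time: 16.45
position: [0.4804, -0.2115, 0.1794]
tool_rot: [0.016, 0.706, -0.02, 0.708]
ft_force: [-0.4, 1.1, 1.1]
grip_width: 0.0601
go [array([ 79.5, -23.1,  -9.4]), [array([1.1, 0.2, 0.3]), array([-178.9,   -0.5,    0.3])]] pos [ 0.4804 -0.2115  0.1794] yaw y 87.1 xdir [ 0.003 -0.006 -1.   ] q6 -2.14 t 16.5 F [ 1.1 -0.5 -1.8] w 0.059485352014627055
collar 0.72 [277.3  91.2] [ 0.3959 -0.189   0.    ]
collar 0.7 [241.2 156.1] [ 0.4694 -0.2345  0.    ]
collar_screw 0.91 [240.8 140.1] [ 0.449  -0.2329  0.01  ]
collar_screw 0.73 [276.1  72.4] [ 0.375  -0.1899  0.01  ]
collar_screw 0.64 [223.8  62.4] [ 0.3602 -0.2467  0.01  ]
[240.60952371 158.31052502]
[275.85925334  88.46234005]
[213.54411175  76.28157129]
180 108
```

View pics/c5.png

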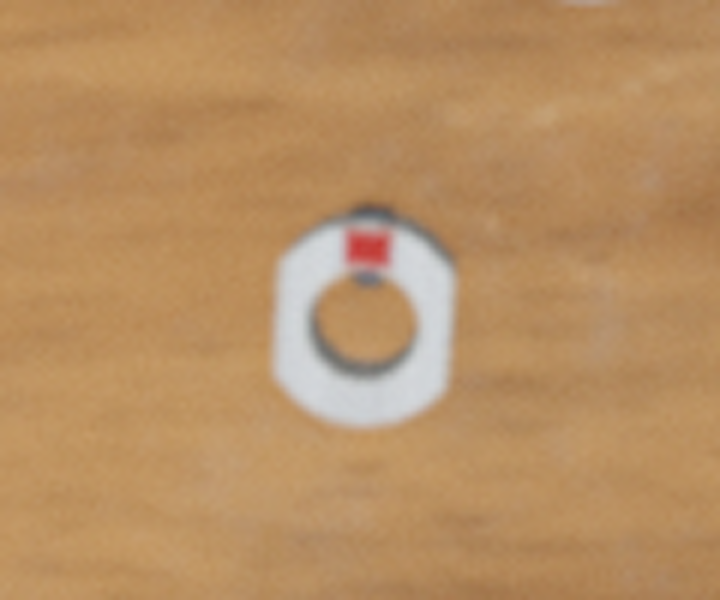

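The crop shows the collar with its red mark at (368,248), bore centre at (365,325), and wrench flats left and right facing the jaws. Next I'll work out its centre and yaw.

```bash
python3 - <<'E'
from h import *
P=cp("wrist")
W=lambda c:atz("wrist",[180+c[0]/6,108+c[1]/6],.02,P)[:2]
A=lambda a,b:np.degrees(np.arctan2(*(b-a)[::-1]))
print("centre",W((365,322)),"bore",W((363,322)),"screw-line yaw",A(W((368,248)),W((364,322))),"edges",A(W((281,268)),W((274,375))),A(W((456,265)),W((446,380))),"width",np.linalg.norm(W((278,322))-W((451,322))))
go([.470,-.2345,.06],np.radians(-5+90))
E
```

```text
centre [ 0.47178246 -0.23358471] bore [ 0.47176292 -0.23395556] screw-line yaw -6.769502415481422 edges -8.141542359429703 -7.984095862230621 width 0.032146557188129865
go [array([119.5, -22.9,  -9.5]), [array([2.1, 0.2, 0.3]), array([-177.9,   -0.5,    0.3])]] pos [ 0.4804 -0.2114  0.1794] yaw y 87.1 xdir [ 0.003 -0.006 -1.   ] q6 -2.14 t 16.6 F [ 0.1  0.3 -0.6] w 0.05978044276274706
```

```bash
python3 -m inch '[[60,[40,-22.5,-9],[4.1,0,0]],[60,[40,0,0],[0,0,0]],[60,[40,0,0],[0,0,0]],[60,[20,0,0],[0,0,0]],[60,[0,0,0],[0,0,0]],[60,[0,0,0],[0,0,0]]]' 25;python3 - <<'E'
from h import *
go([.4713,-.2338,.007],np.radians(83))
E
```

```text
time: 17.35
position: [0.4738, -0.2373, 0.0376]
tool_rot: [0.044, 0.702, -0.051, 0.709]
ft_force: [-0.3, -0.1, 0.5]
grip_width: 0.0598
go [array([30.6,  3.4, -3.2]), [array([-0.7,  0.6,  0.5]), array([179.3,   0.8,  -0.9])]] pos [ 0.4738 -0.2373  0.0376] yaw y 82.3 xdir [ 0.009 -0.01  -1.   ] q6 -2.11 t 17.35 F [-0.3 -0.1  0.5] w 0.05980939987408506
```

```bash
python3 -m inch '[[60,[18,3,-3],[-0.7,0.6,0.5]],[60,[8,0,0],[0,0,0]],[60,[2,0,0],[0,0,0]],[60,[0,0,0],[0,0,0]]]' 25;python3 - <<'E'
from h import *
go([.4713,-.2338,.007],np.radians(83))
E
```

```text
time: 17.85
position: [0.4725, -0.2347, 0.0097]
tool_rot: [0.042, 0.705, -0.044, 0.707]
ft_force: [0.1, 0.6, -0.1]
grip_width: 0.0602
go [array([ 2.7,  0.7, -1.3]), [array([0. , 0.1, 0.1]), array([-180. ,   -0.2,    0.2])]] pos [ 0.4725 -0.2347  0.0097] yaw y 83.0 xdir [ 0.002 -0.002 -1.   ] q6 -2.12 t 17.85 F [ 0.1  0.6 -0.1] w 0.06024920822560551
```

```bash
python3 -m inch '[[60,[2.5,0.5,-1],[0,0,0]],[25,[0,0,0],[0,0,0]],[25,[0,0,0],[0,0,0]],[25,[0,0,0],[0,0,0]],[25,[0,0,0],[0,0,0]],[25,[0,0,0],[0,0,0]]]' 30;python3 - <<'E'
from h import *
go([.4713,-.2338,.007],np.radians(83))
E
python3 -m inch '[[25,[-20,0,0],[0,0,0]],[25,[-50,0,0],[0,0,0]],[25,[-50,0,0],[0,0,0]],[25,[-30,0,0],[0,0,0]],[25,[0,0,0],[0,0,0]]]' 30;python3 - <<'E'
from h import *
P=cp("wrist");a=snap("wrist","w6.png")
go([.5616,.1494,.13],np.radians(112.7))
u=proj("wrist",get_obs()["position"],P).astype(int);x,y=max(u[0]-60,0),max(u[1]-50,0);print(u)
cv2.imwrite("pics/c6.png",cv2.resize(a[y:y+100,x:x+120],(720,600),interpolation=2)[:,:,::-1])
E
```

```text
time: 18.6
position: [0.472, -0.2344, 0.0078]
tool_rot: [0.042, 0.705, -0.044, 0.707]
ft_force: [0.7, -0.6, -0.8]
grip_width: 0.0319
go [array([ 0.8,  0.5, -0.8]), [array([0. , 0.2, 0.2]), array([-180. ,   -0.3,    0.3])]] pos [ 0.472  -0.2344  0.0078] yaw y 83.0 xdir [ 0.003 -0.003 -1.   ] q6 -2.12 t 18.6 F [ 0.7 -0.6 -0.8] w 0.03191415021310891
time: 19.23
position: [0.4706, -0.2333, 0.1605]
tool_rot: [0.043, 0.706, -0.043, 0.706]
ft_force: [0.1, -1.2, -0.2]
grip_width: 0.0317
go [array([ 29.4, 390.4,  44.8]), [array([-29.7,  -0.1,  -0.1]), array([ 1.503e+02, -1.000e-01,  2.000e-01])]] pos [ 0.4697 -0.2327  0.1591] yaw y 83.0 xdir [-0.002  0.001 -1.   ] q6 -2.12 t 19.275 F [-0.   0.5 -2. ] w 0.03129263666460541
[260 227]
```

View pics/c6.png

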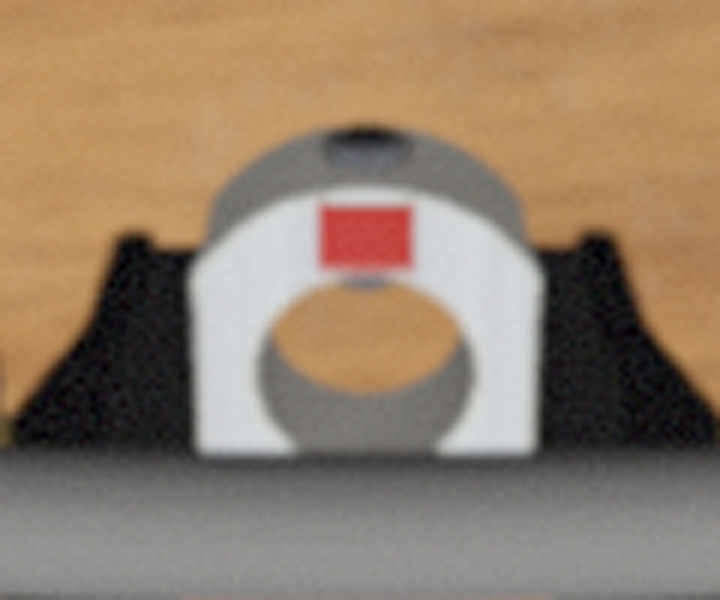

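The collar is gripped squarely on its wrench flats. The red mark is at crop (366,237) and the screw at (368,148). Next I'll get the collar's offset along tool z from this picture.

```bash
python3 - <<'E'
from h import *
P=cp("wrist");o=get_obs();Rm=R.from_quat(o["tool_rot"]).as_matrix();p=np.array(o["position"])
for h in (.0122,):
  for n,z,row in [("arc",-.019,188),("bore",-.0105,280)]:
    best=min(np.arange(-.006,.0061,.0002),key=lambda c:abs(proj("wrist",p+Rm@[-h,0,z+c],P)[1]-(177+row/6)))
    print(n,round(best*1000,1),(proj("wrist",p+Rm@[-h,0,z],P)-[200,177])*6)
lim=lambda y:(proj("wrist",p+Rm@[-.0122,y,0],P)-[200,177])*6
print(lim(-.016),lim(.016))
E
python3 -m inch '[[25,[0,55,6],[0,0,0]],[25,[0,55,6],[0,0,0]],[25,[0,55,6],[0,0,0]],[25,[0,55,6],[0,0,0]],[25,[0,55,6],[0,0,0]],[25,[0,55,6],[-9,0,0]],[25,[0,0,0],[-10,0,0]],[25,[0,0,0],[-10,0,0]],[25,[0,0,0],[0,0,0]]]' 30;python3 - <<'E'
from h import *
go([.5616,.1494,.13],np.radians(112.7))
E
```

```text
arc 0.2 [360.1420657  186.68571352]
bore 0.8 [360.18370552 272.49905759]
[191.39166323 372.63628459] [529.13582504 372.7436802 ]
time: 20.4
position: [0.5388, 0.1013, 0.1401]
tool_rot: [-0.135, 0.704, 0.143, 0.682]
ft_force: [-0.3, -0.8, -0.9]
grip_width: 0.0318
go [array([ 9.6, 35.4, 39.9]), [array([-0. , -1.6, -1. ]), array([180. ,  -1.6,   2.6])]] pos [0.5388 0.1013 0.1401] yaw y 112.7 xdir [-0.033  0.006 -0.999] q6 -1.99 t 20.4 F [-0.3 -0.8 -0.9] w 0.03178860133330758
```

```bash
python3 -m inch '[[25,[0,20,20],[0,-1.6,-1]],[25,[0,15,19],[0,0,0]],[25,[0,0,0],[0,0,0]],[25,[0,0,0],[0,0,0]]]' 30;python3 - <<'E'
from h import *
go([.5612,.1492,.115],np.radians(112.7))
E
```

```text
time: 20.9
position: [0.5579, 0.1475, 0.1341]
tool_rot: [-0.134, 0.698, 0.135, 0.69]
ft_force: [-0.2, 0.4, -1.1]
grip_width: 0.0315
go [array([19.1,  0.3,  4. ]), [array([-0.8, -0.6, -0.2]), array([179.2,  -0.3,   1. ])]] pos [0.5579 0.1475 0.1341] yaw y 111.9 xdir [-0.012 -0.001 -1.   ] q6 -1.89 t 20.9 F [-0.2  0.4 -1.1] w 0.03147582134228932
```

```bash
python3 -m inch '[[25,[15,0.3,3.5],[-0.8,-0.6,-0.2]],[25,[4,0,0],[0,0,0]],[25,[0,0,0],[0,0,0]]]' 30;python3 - <<'E'
from h import *
go([.5612,.1492,.112],np.radians(112.7))
P=cp("wrist");o=get_obs();Rm=R.from_quat(o["tool_rot"]).as_matrix();p=np.array(o["position"])
a=snap("wrist","w7.png");x,y=200,177
cv2.imwrite("pics/c7.png",cv2.resize(a[y:y+100,x:x+120],(720,600),interpolation=2)[:,:,::-1])
f=lambda X:((proj("wrist",X,P)-[200,177])*6).round()
print("shaft top exp",f([.5616,.1494,.095]),"near edge",f(np.array([.5616,.1494,.095])-.009*np.array([.9225,.386,0])),"bore c bottom",f(p+Rm@[.0078,0,.0004]))
E
```

```text
time: 21.28
position: [0.5594, 0.1465, 0.1141]
tool_rot: [-0.138, 0.695, 0.137, 0.692]
ft_force: [0.5, -0.3, -1.1]
grip_width: 0.0318
go [array([2.1, 1.8, 2.7]), [array([-0.3, -0.2, -0. ]), array([179.7,  -0. ,   0.3])]] pos [0.5594 0.1465 0.1141] yaw y 112.4 xdir [-0.003 -0.001 -1.   ] q6 -1.9 t 21.275 F [ 0.5 -0.3 -1.1] w 0.03179931184936846
shaft top exp [381. 271.] near edge [381. 196.] bore c bottom [365. 290.]
```

View pics/c7.png

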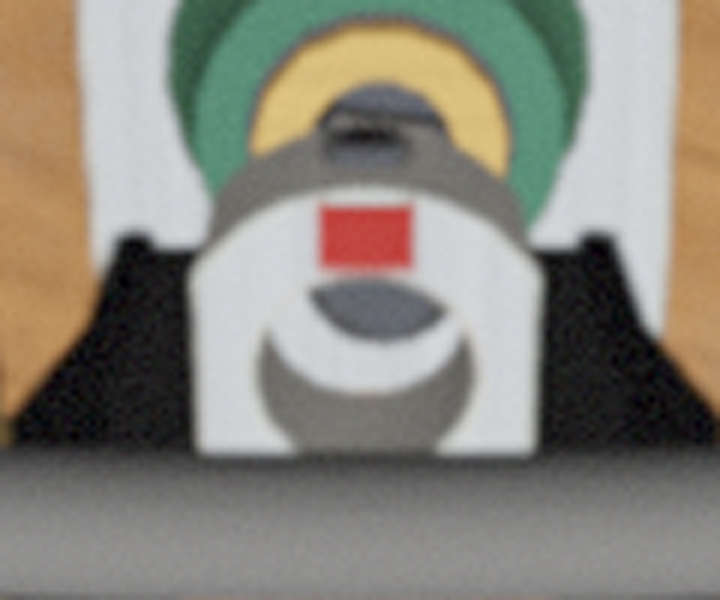

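The crop shows the shaft top through the bore, with its far edge at (375,340). That fits the predicted position (about 345) to within 1 mm. I'll correct the offset and descend.

```bash
python3 -m inch '[[25,[0,1.5,2.4],[-0.3,-0.2,0]],[25,[0,0,0],[0,0,0]],[25,[0,0,0],[0,0,0]]]' 30;python3 - <<'E'
from h import *
go([.561,.149,.100],np.radians(112.7))
E
```

```text
time: 21.7
position: [0.5619, 0.1487, 0.1154]
tool_rot: [-0.139, 0.692, 0.139, 0.694]
ft_force: [-0.2, 0.6, -1.4]
grip_width: 0.0316
go [array([15.4,  0.6, -0.7]), [array([-0. ,  0.1,  0. ]), array([ 1.8e+02,  1.0e-01, -2.0e-01])]] pos [0.5619 0.1487 0.1154] yaw y 112.7 xdir [ 0.002  0.    -1.   ] q6 -1.9 t 21.7 F [-0.2  0.6 -1.4] w 0.03156522767345217
```

```bash
python3 -m inch '[[25,[8,0.4,-0.5],[0,0,0]],[25,[6,0,0],[0,0,0]],[25,[4,0,0],[0,0,0]],[25,[0,0,0],[0,0,0]]]' 30;python3 - <<'E'
from h import *
go([.5612,.149,.0],np.radians(112.7))
E
```

```text
time: 22.2
position: [0.5614, 0.1491, 0.0959]
tool_rot: [-0.139, 0.692, 0.139, 0.694]
ft_force: [0.5, 0.6, -1.5]
grip_width: 0.0315
go [array([95.9,  0. , -0.5]), [array([0. , 0.1, 0. ]), array([-1.8e+02, -1.0e-01,  2.0e-01])]] pos [0.5614 0.1491 0.0959] yaw y 112.7 xdir [ 0.002  0.    -1.   ] q6 -1.9 t 22.2 F [ 0.5  0.6 -1.5] w 0.03152442374804149
```

```bash
python3 -m inch '[[25,[6,0,0],[0,0,0]],[25,[6,0,0],[0,0,0]],[25,[6,0,0],[0,0,0]],[25,[0,0,0],[0,0,0]]]' 30;python3 -m inch '[[25,[8,0,0],[0,0,0]],[25,[6,0,0],[0,0,0]],[25,[0,0,0],[0,0,0]],[25,[0,0,0],[0,0,0]]]' 30;python3 - <<'E'
from h import *
go([.5612,.149,.0545],np.radians(112.7))
E
```

```text
time: 22.7
position: [0.5616, 0.1492, 0.0766]
tool_rot: [-0.139, 0.692, 0.139, 0.694]
ft_force: [0.9, 0.3, -1.0]
grip_width: 0.0318
time: 23.2
position: [0.5616, 0.1491, 0.0615]
tool_rot: [-0.139, 0.692, 0.139, 0.694]
ft_force: [0.9, 0.7, -1.3]
grip_width: 0.0315
go [array([ 7. ,  0. , -0.5]), [array([0. , 0.1, 0. ]), array([-1.8e+02, -1.0e-01,  2.0e-01])]] pos [0.5616 0.1491 0.0615] yaw y 112.7 xdir [ 0.002  0.    -1.   ] q6 -1.9 t 23.2 F [ 0.9  0.7 -1.3] w 0.03153140487972756
```

```bash
python3 -m inch '[[25,[4,0,0],[0,0,0]],[25,[3,0,0],[0,0,0]],[25,[0,0,0],[0,0,0]],[25,[0,0,0],[0,0,0]],[25,[0,0,0],[0,0,0]]]' 30;python3 - <<'E'
from h import *
go([.5612,.149,.0543],np.radians(112.7))
E
```

```text
time: 23.82
position: [0.562, 0.1491, 0.0563]
tool_rot: [-0.139, 0.692, 0.139, 0.695]
ft_force: [-1.3, 0.4, 4.7]
grip_width: 0.0317
go [array([ 2. ,  0.2, -0.8]), [array([0. , 0.2, 0.1]), array([-1.8e+02, -1.0e-01,  3.0e-01])]] pos [0.562  0.1491 0.0563] yaw y 112.7 xdir [ 0.004  0.    -1.   ] q6 -1.9 t 23.825 F [-1.3  0.4  4.7] w 0.03167649983291151
```

```bash
python3 -m inch '[[25,[2.5,0,0],[0,0,0]],[25,[0,0,0],[0,0,0]],[25,[0,0,0],[0,0,0]]]' 30;python3 -m inch '[[25,[1,0,0],[0,0,0]],[25,[0,0,0],[0,0,0]],[25,[0,0,0],[0,0,0]],[25,[0,0,0],[0,0,0]]]' 30;python3 - <<'E'
from h import *
go([.5612,.149,.0543],np.radians(112.7))
E
```

```text
time: 24.2
position: [0.562, 0.1491, 0.0544]
tool_rot: [-0.14, 0.692, 0.139, 0.695]
ft_force: [-1.0, -1.6, 5.5]
grip_width: 0.0316
time: 24.7
position: [0.562, 0.1491, 0.0544]
tool_rot: [-0.14, 0.692, 0.139, 0.695]
ft_force: [-1.5, -0.6, 5.5]
grip_width: 0.0319
go [array([ 0.1,  0.2, -0.8]), [array([0. , 0.2, 0.1]), array([-1.8e+02, -1.0e-01,  4.0e-01])]] pos [0.562  0.1491 0.0544] yaw y 112.7 xdir [ 0.004  0.    -1.   ] q6 -1.9 t 24.7 F [-1.5 -0.6  5.5] w 0.03193469574979888
```

```bash
python3 -m inch '[[25,[1.6,0,0],[0,0,0]],[25,[0.8,0,0],[0,0,0]],[25,[0.5,0,0],[0,0,0]]]' 30;python3 - <<'E'
from h import *
go([.5612,.149,.0535],np.radians(112.7))
P=cp("wrist");a=snap("wrist");b=snap("side");t=snap("top")
x,y=200,150
cr=np.hstack([cv2.resize(b[130:210,195:275],(400,400),interpolation=2),cv2.resize(a[y:y+110,x:x+110],(400,400),interpolation=2)])
cv2.imwrite("pics/c8.png",cr[:,:,::-1])
for n in ["cap","radio","bogie","relay"]:
    for o in imaging.tip_of("top",n)[:1]: print(n,round(o["confidence"],2),np.round(o["pixel"],1),np.round(atz("top",o["pixel"],0),3))
go([.5612,.149,.0535],np.radians(112.7))
E
```

```text
time: 25.08
position: [0.5619, 0.1492, 0.0528]
tool_rot: [-0.14, 0.692, 0.139, 0.695]
ft_force: [-0.8, 0.3, 9.2]
grip_width: 0.0317
go [array([-0.7,  0.1, -0.7]), [array([0. , 0.3, 0.1]), array([-180. ,   -0.2,    0.4])]] pos [0.5619 0.1492 0.0528] yaw y 112.7 xdir [ 0.005  0.    -1.   ] q6 -1.9 t 25.075 F [-0.8  0.3  9.2] w 0.031650417094626924
cap 0.66 [211.4 116.1] [0.754 0.097 0.   ]
radio 0.89 [302.4 143.8] [ 0.687 -0.124  0.   ]
bogie 0.72 [213.6 115. ] [0.756 0.092 0.   ]
relay 0.74 [356.9 138.8] [ 0.701 -0.253  0.   ]
go [array([-0.7,  0.2, -0.8]), [array([0. , 0.3, 0.1]), array([-180. ,   -0.2,    0.4])]] pos [0.562  0.1491 0.0528] yaw y 112.7 xdir [ 0.005  0.    -1.   ] q6 -1.9 t 25.425 F [-1.6 -1.1  8.4] w 0.03159288493051731
```

View pics/c8.png

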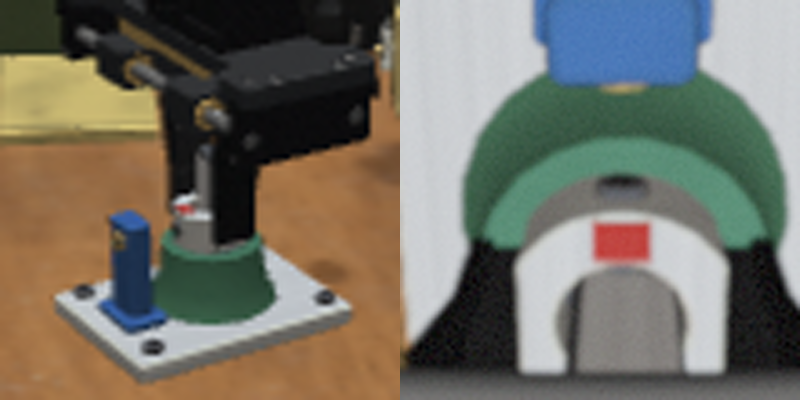

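The crop shows the collar down in the housing with its red mark at (622,242), facing the post, and the flat visible in the bore. I'll check the cap by colour, then hand in.

```bash
python3 - <<'E'
from h import *
a=snap("top");h=cv2.cvtColor(a,cv2.COLOR_RGB2HSV);m=((h[...,0]<8)|(h[...,0]>172))&(h[...,1]>150)
k,l,s,c=cv2.connectedComponentsWithStats(m.astype(np.uint8))
for i in range(1,k):
    if 40<s[i,4]<300: print(c[i].round(1),s[i,4],atz("top",c[i],.028).round(3))
go([.5612,.149,.0535]); print(robot.hand_in())
E
```

```text
[502.1  89.1] 200 [ 0.816 -0.584  0.028]
[474.  169.8] 94 [ 0.625 -0.51   0.028]
[255.8 168.1] 96 [ 0.621 -0.015  0.028]
[473.2 217.7] 57 [ 0.516 -0.503  0.028]
go [array([-0.8,  0.1, -0.8])] pos [0.562  0.1492 0.0528] yaw y 112.7 xdir [ 0.005  0.    -1.   ] q6 -1.9 t 25.475 F [-2.1  0.2  8.2] w 0.03143732274785821
the job is handed in; nothing more can be done
None
```

I handed the job in at about 25.5 s of the 61 s allowed. The collar is still gripped and pressed down on the washer. The hand-in gives no verdict, so what follows rests on my own checks.

**What I did**
- **Cap:** I took it off the shaft and set it on the bench at (0.621, -0.015), about 0.17 m from the shaft.
- **Shaft:** I gripped it with a finger on the flat (opening about 14 mm) and turned it about 59° clockwise until the flat faced the post.
- **Collar:** I used the collar farthest from the base. It was gripped on its wrench flats, fitted with the set screw toward the post and pressed onto the washer.

**Last checks**
- **Position:** The gripper was at (0.562, 0.149), within about 1 mm of the measured shaft axis. Its yaw matched the stand and the tool was vertical to 0.3°.
- **Grip:** The opening was 31.4 mm, which fits the 32 mm across the wrench flats, with the grip set at 30 N.
- **Washer:** The gripper height puts it about 6 mm down, roughly flush. The push of about 9.5 N agrees. Part way down, force and height had differed by up to 0.7 mm (3.7 against 4.4 mm).
- **Pictures:** The red mark and screw face the post, and the flat shows in the bore under the mark.
- **Bystanders:** They read within about 7 mm of where they started, which is detector noise; I never went near them.

**Check that disagreed:** In the last top picture the network placed the cap on the axle set. A check by colour put the cap at (0.621, -0.015), where I had left it.

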